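# Offer up a cast offset lever, level, above its assembly jig

### The arm

A 6-joint arm with a two-finger parallel gripper is mounted at the origin on a cart in front of the work surface, level with it; the furniture and walls round the work are solid. World frame = base frame: x ahead of the robot, y to its left, z up, the work surface at z = 0. Lengths are in mm, angles in rad, forces in N, time in s.
With the tool pointing down it reaches from about 275 to 825 mm from the base axis. Payload 5.2 kg.
Tool frame: the origin (TCP) lies at the very end of the fingers, on their centre line; the grasp point (between the pads) lies 19 mm behind it; z points along the fingers, y is the direction in which the jaws open and shut (so a half turn about z gives the same grasp; the last joint's range is limited). The gripper opens to 93 mm and grips with 3 to 60 N. Pads are 15 mm wide; open, the fingers measure 128 mm over their backs; the gripper's body (75 mm by 188 mm) begins 65 mm behind the grasp point.
Start: joints at [-1.488, 0.259, 1.535, -0, 1.348, -0.203], TCP at [155.08, -527.688, 183.453] pointing down, gripper open.
Joint ranges: [-3.14, 3.14], [-0.91, 2.08], [0.19, 2.58], [-1.22, 4.36], [0.22, 2.71], [-3.12, 3.12]. Speed limits (rad/s): [2.57, 2.57, 3.14, 3.14, 3.14, 3.14].

### API

Orientations are given as [roll, pitch, yaw] about the fixed x, y, z axes, in that order (R = Rz(yaw) Ry(pitch) Rx(roll)).
In Python, from bench import robot gives the robot as it stands. The module is installed in compiled form; this text tells all that it offers. Calls block until the motion is done:
- robot.move_ptp(position, orientation): joint-space move of the TCP to a pose.
- robot.move_linear(position, ori=None, speed=150, f_stop=None): straight line of the TCP; ori=None keeps the orientation; speed is the mean speed in mm/s. With f_stop (N) it stops when the force on the tool has changed by that much, and returns True; else False.
- robot.move_j(angles): joint-space move.
- robot.move_gripper(opening): opening from 0.0 (shut) to 1.0 (fully open); the grip force is fixed at half the most; returns when the fingers have stopped.
- robot.sleep(seconds).
- robot.inverse_kinematics(position, orientation): joint angles nearest the present ones, or None.
- robot.get_image(name): name is "scene" or "top" or "wrist"; returns a dict with "img" (420x560x3 uint8, blue, green, red), "fovy" (degrees; the focal length in pixels is half the picture's height over the tangent of half this angle, whatever the lens; pixels are square), "cx", "cy" (the principal point, pixels), "eye" and "orientation" of the camera in the world. Camera axes: x right, y down, z forward; pixel columns grow to the right and rows downward; lengths in mm; the calibration is good to about 2 mm. A picture is of the moment at which its call begins. There is no depth.
A pose or a line that the arm cannot do raises robot.MotionError and nothing moves.
- robot.hand_in(): hands the job in, once; it reports no verdict.
Readings, each from a call of its own:
- robot.current_t(): time.
- robot.current_qpos(): joint angles.
- robot.current_joint_vel(): joint speeds.
- robot.current_joint_efforts(): joint torques, N m.
- robot.current_tcp_pos(): TCP position.
- robot.current_eef_rot(): TCP orientation.
- robot.current_contact_force(): force on the tool from outside, world axes, zero at the start.
- robot.current_ft_torque(): the same for the moment, N m.
- robot.current_gripper_width(): opening from 0.0 (shut) to 1.0 (fully open).
Only numpy, scipy, OpenCV 4.12 (cv2) and the standard library are available. Lean on these libraries where they do the work, as an engineer would, in place of code of your own. Each camera call takes 0.05 s, during which the arm holds its last target. There are 200 camera calls.

### The job

Pull the instrument drawer on the bench fully open by its bar handle and take out the cast lever, gripping its shank at the balance point. Hold it level over the assembly jig without touching the jig, its bore straight above the upright pin and its eye above the rest post, with about 3 cm of clear air between the pin and the lever. Finish while still holding it there, motionless, with the drawer left open and the other things on the bench undisturbed.

Things in the scene. Friction and masses are not known exactly. Their poses are not given: they have to be found in the camera images.
- cabinet: Low grey sheet-metal instrument cabinet on the left of the bench, fixed, 220 mm deep (x), 230 wide (y), 72 high, one drawer with a white front. Origin: centre of its underside, on the bench; x points from front to back, z up. The drawer slides straight out along its -x (towards the robot).
- cabinet_drawer (a joint): Drawer opening in m: 0 shut, 0.16 fully open at its stop; light friction (about 2 N), stays where left. Inside it is 190 mm deep, 204 mm wide; black lined floor 19 mm above the bench, side walls to 50 mm, front panel to 65 mm above the bench. Only when open to within 15 mm of the stop is the lever wholly clear of the cabinet's roof.
- drawer_handle (a point): Middle of the drawer's bar handle: round steel bar 11 mm thick, 110 mm long along the cabinet's y, 45 mm above the bench, 27 mm below the cabinet's top. Its centre line is 35 mm in front of the drawer's front (29 mm free between for a finger from above); stays 47 mm either side of the middle. Axes as the cabinet's; moves with the drawer.
- lever: Cast offset lever, bare grey metal, 0.25 to 0.47 kg, lying flat. Boss (36 mm across, 22 high, 13 mm bore), then straight shank 14 wide, 18 high, from x = -17 to +40 mm, then a thinner arm bent to +y ending in an eye (22 across, 14 high). Origin: balance point, on the underside and shank's centre line, 35 mm from the bore's axis. x boss to eye, z up. Start: x within 30 deg of the cabinet's +y.
- lever_bore (a point): Centre of the bore at the lever's underside, at x = -35, y = 0, z = 0 mm in the lever's frame. Axes as the lever's.
- lever_eye (a point): Centre of the eye at the lever's underside, at x = +77, y = +18, z = 0 mm in the lever's frame. Axes as the lever's.
- jig: Assembly jig, fixed on the bench in front of the test nest: dark steel base plate 160 x 70 mm, top 12 mm above the bench, an upright steel pin at one end, a low rest post at the other. Origin: centre of its underside; x from the pin's end to the rest's end, z up. A lever with its x along the jig's x has bore and eye above pin and rest together.
- jig_pin (a point): Centre of the top of the upright pin, 10 mm thick, 55 mm above the bench; at x = -56, y = -9 mm in the jig's frame. The lever's bore belongs above it.
- jig_rest (a point): Centre of the top of the low rest post, 20 mm across, 18 mm above the bench; at x = +56, y = +9 mm in the jig's frame. The lever's eye belongs above it.
- small_part_1: Loose machined block, 18 x 26 x 12 mm, beside the jig on the robot's side. Leave alone. Origin: centre of its underside.
- gauge_block_2: Loose upright steel block, 12 x 20 x 35 mm, beside the jig on the far side. Leave alone. Origin: centre of its underside.
- lens_cap: Loose black round cap, 51 mm across, 10 mm high, on top of the cabinet near the middle. Leave alone. Origin: centre of its underside.
- loupe: Loose black loupe, 36 mm across and high, standing on the bench to the right. Leave alone. Origin: centre of its underside.
- timer: Loose bench timer, 32 x 58 x 45 mm, standing to the right of the test nest. Leave alone. Origin: centre of its underside.
- white_puck: Loose white puck, 54 mm across, 14 mm high, on the bench to the right of the jig. Leave alone. Origin: centre of its underside.

How it is judged (in metres and radians):
On the way, in this order (a step that is already met when the one before it is completed fails the run):
1. the drawer is fully open (to within 15 mm of its stop), the lever still in it (value of joint cabinet_drawer above 0.145 m and height (world z) of lever below 0.03 m), for 0.2 s.
2. the lever is lifted clear of the drawer, gripped within 12 mm of its balance point (height (world z) of lever above 0.06 m and x of the grasp point in the frame of lever between -0.012 and 0.012 m and contact force between the fingers and lever above 1 N), for 0.2 s.
At the end, for the whole second after the job is handed in: Lever held in the fingers within 12 mm of its balance point, level to 0.1 rad, still, not touching the jig; bore within 10 mm of the pin and eye within 15 mm of the rest seen from above; boss underside 15 to 50 mm above the pin's top; drawer still open over 120 mm (horizontal distance between lever_bore and jig_pin below 0.01 m and horizontal distance between lever_eye and jig_rest below 0.015 m and z of lever_bore in the frame of jig_pin between 0.015 and 0.05 m and angle between lever's own z axis and vertical below 0.1 rad and x of the grasp point in the frame of lever between -0.012 and 0.012 m and contact force between the fingers and lever above 1 N and contact force between lever and jig below 0.2 N and value of joint cabinet_drawer above 0.12 m and linear speed of lever below 0.02 m/s); the arm keeps its last pose, push and grip.
It fails at once if the lever touches the jig (contact force between lever and jig above 1 N).
It fails at once if a bystander is moved by more than 20 mm (distance of any of small_part_1, gauge_block_2, lens_cap, loupe, timer, white_puck from where it was at the start of the episode above 0.02 m).
It also fails if it takes over 59 s, if anything falls off the work surface, if the arm or the gripper's body presses on something with over 40 N, if the wrist force passes 120 N, or if a joint passes its speed limit or range.

## Working session

There is one attempt and no reset: what is moved stays moved. The work goes in short steps, each a Python script; the robot and the scene stay as the last script left them, time stands still between calls to the robot, and variables do not carry over. Pictures are saved under pics/ and viewed, about 8 in all and at most 12, crops included, and the job is handed in when it is done.

```bash
mkdir -p pics; cat > h.py <<'E'
import numpy as np, cv2
from bench import robot
from scipy.spatial.transform import Rotation as R
def cam(name,save=None):
    d=robot.get_image(name)
    if save: cv2.imwrite(f'pics/{save}.png',d['img'])
    o=np.array(d['orientation'],float)
    d['R']=o if o.shape==(3,3) else R.from_euler('xyz',o).as_matrix()
    d['f']=d['img'].shape[0]/2/np.tan(np.radians(d['fovy'])/2)
    return d
def ray(d,u,v,z):
    r=d['R']@np.array([(u-d['cx'])/d['f'],(v-d['cy'])/d['f'],1.]); e=np.array(d['eye'],float)
    return e+r*(z-e[2])/r[2]
def proj(d,p):
    c=d['R'].T@(np.array(p,float)-np.array(d['eye'],float)); return c[:2]/c[2]*d['f']+[d['cx'],d['cy']]
E
python3 - <<'E'
from h import *
for n in('scene','top'):
    d=cam(n,n+'0'); print(n,d['eye'],d['orientation'],d['fovy'],d['cx'],d['cy'])
print(robot.current_tcp_pos(),robot.current_eef_rot(),robot.current_t())
a=[cv2.imread(f'pics/{n}0.png') for n in('scene','top')]
E
```

```text
scene [-108.41054047  508.69884995  855.84232919] [-2.28871787 -0.01805805 -2.20595569] 48.082282605308905 284.3790511412932 200.82698977720082
top [ 516.21647543  -16.89474203 1019.03379878] [-3.08560318  0.0069286  -1.58545154] 54.14111326048556 280.4719524005738 206.62649122170797
[ 155.0335186  -527.14220192  182.71888838] [-3.14001569e+00 -2.98911485e-04  2.85818637e-01] 0.1
```

View pics/top0.png

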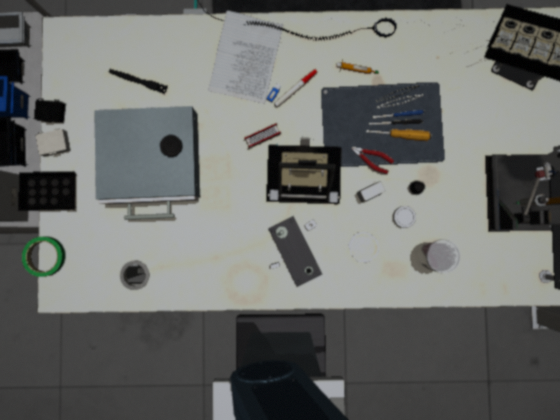

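View pics/scene0.png

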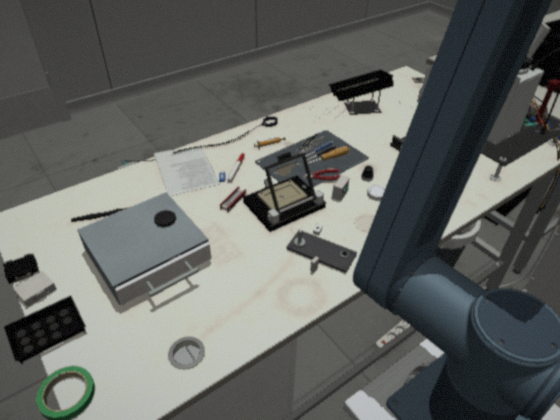

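```bash
python3 - <<'E'
import cv2,numpy as np
t=cv2.imread('pics/top0.png');s=cv2.imread('pics/scene0.png')
f=lambda a:cv2.resize(a,(390,290),interpolation=cv2.INTER_CUBIC)
cv2.imwrite('pics/c1.png',np.vstack([np.hstack([f(t[205:295,250:371]),f(s[215:305,270:391])]),np.hstack([f(t[145:235,85:206]),f(s[225:315,110:231])])]))
E
```

```text
(no output)
```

View pics/c1.png

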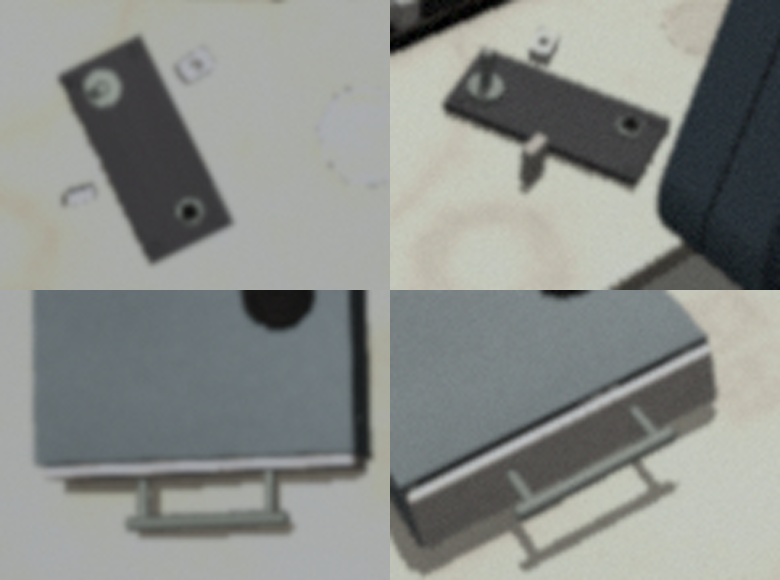

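```bash
python3 - <<'E'
from h import *
d=cam('top'); i=d['img']
m=(i.max(2)<95).astype(np.uint8); m[:207]=0;m[295:]=0;m[:,:255]=0;m[:,335:]=0
c=max(cv2.findContours(m,0,2)[0],key=cv2.contourArea); r=cv2.minAreaRect(c)
P=np.array([ray(d,*p,12)[:2] for p in cv2.boxPoints(r)]); print('plate',P.round(1),np.linalg.norm(np.diff(P,axis=0),axis=1))
print('centre',P.mean(0))
print('rest',ray(d,308.9,270.2,18),'pin flange@12',ray(d,281.6,232.3,14))
a,b=ray(d,124.7,216.6,45),ray(d,175,216.6,45);print('handle',a,b,(a+b)/2,np.linalg.norm(a-b))
# cabinet top corners at z=72
m=cv2.inRange(i,(85,75,60),(160,150,140)); m[:100]=0;m[205:]=0;m[:,:85]=0;m[:,205:]=0
c=max(cv2.findContours(m,0,2)[0],key=cv2.contourArea); r=cv2.minAreaRect(c)
P=np.array([ray(d,*p,72)[:2] for p in cv2.boxPoints(r)]); print('cab',P.round(1),np.linalg.norm(np.diff(P,axis=0),axis=1))
# jig in frame: yaw from rest-pin
E
```

```text
plate [[ 519.4   21.1]
 [ 548.8  -40.1]
 [ 408.7 -107.4]
 [ 379.7  -46.6]] [ 67.90633034 155.39923797  67.3499256 ]
centre [464.13640164 -43.25369118]
rest [417.44169416 -77.2577041   18.        ] pin flange@12 [509.83536612 -12.5910919   14.        ]
handle [552.72958668 359.68593244  45.        ] [550.94770075 239.90470883  45.        ] [551.83864372 299.79532063  45.        ] 119.79447670209143
cab [[809.4 424.3]
 [809.4 177.2]
 [578.8 174.3]
 [578.4 418.1]] [247.1188182  230.65146789 243.78774218]
```

```bash
python3 - <<'E'
from h import *
for y in(np.pi/2,-np.pi/2): print(y,robot.inverse_kinematics([552,300,200],[np.pi,0,y]))
robot.move_linear([155,-527,300])
y=min((np.pi/2,-np.pi/2),key=lambda y:abs(robot.inverse_kinematics([552,300,220],[np.pi,0,y])[5]))
robot.move_ptp([552,300,220],[np.pi,0,y]); robot.move_gripper(.24)
d=cam('wrist','w1'); print(y,d['eye'],d['orientation'],d['fovy'],d['cx'],d['cy'],robot.current_tcp_pos(),robot.current_gripper_width(),robot.current_t())
E
```

```text
1.5707963267948966 [ 3.20533467e-01  3.90835195e-01  1.30716689e+00 -4.44089210e-16
  1.44359057e+00  3.20533467e-01]
-1.5707963267948966 [ 0.32053347  0.39083519  1.30716689  0.          1.44359057 -2.82105919]
1.5707963267948966 [552.06043777 375.59658625 420.64966266] [ 2.86628098e+00 -1.00368715e-03  2.68072643e-04] 70.15223518047789 277.18617951722456 210.04419257473475 [552.0024641  299.99078959 220.00750606] 0.2361930748579073 5.5417
```

View pics/w1.png

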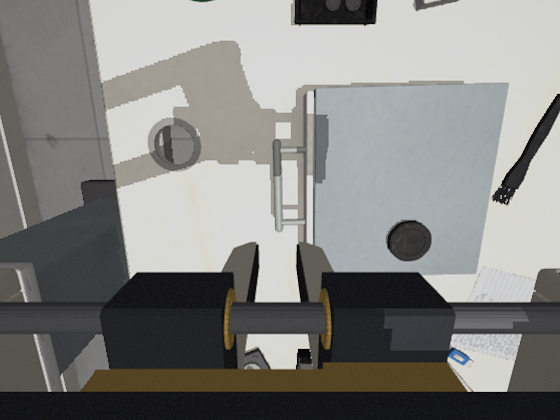

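```bash
python3 - <<'E'
from h import *
d=cam('wrist')
a,b=ray(d,276.5,140,45),ray(d,279,231,45); print(a,b,(a+b)/2,np.linalg.norm(a-b),(a-b)[0]/(a-b)[1])
print('front top edge z65',ray(d,307,92,65),ray(d,306,240,65))
for p in[(316,90),(507,84),(489,274),(313,276)]: print(ray(d,*p,72))
E
```

```text
[551.60317539 358.58554111  45.        ] [554.88971298 240.48223692  45.        ] [553.24644418 299.53388901  45.        ] 118.14902365157509 -0.027827651501563907
front top edge z65 [585.55873688 411.51605631  65.        ] [589.10282535 235.53754396  65.        ]
[594.63831471 412.84726291  72.        ]
[801.36109636 418.99042132  72.        ]
[825.76898884 191.34776858  72.        ]
[598.73537754 188.55021823  72.        ]
```

```bash
python3 - <<'E'
from h import *
c=.025; o=[np.pi,0,np.pi/2+c]
robot.move_linear([553,299.5,110],o)
print(robot.move_linear([553,299.5,27],speed=50,f_stop=6),robot.current_tcp_pos(),robot.current_contact_force())
robot.move_gripper(0.05); print(robot.current_gripper_width()*93,robot.current_contact_force())
if robot.current_gripper_width()*93>8:
    p=np.array([553,299.5,27])
    print(robot.move_linear(p-164*np.array([np.cos(c),np.sin(c),0]),speed=70,f_stop=25),robot.current_tcp_pos(),robot.current_contact_force(),robot.current_gripper_width()*93)
    robot.sleep(.3); print(robot.current_tcp_pos(),robot.current_contact_force())
cam('top','t2');print(robot.current_t())
E
```

```text
False [553.24753824 299.60885206  27.36381279] [0.79523181 0.10667002 0.27003424]
4.746945442456579 [-0.83903366 -0.21913027  0.23095293]
8.875
```

```bash
python3 - <<'E'
from h import *
a=cam('wrist')['img'];s=cam('scene')['img'];print(robot.current_tcp_pos(),robot.current_gripper_width())
t=cam('top')['img']
f=lambda x,w,h:cv2.resize(x,(w,h),interpolation=cv2.INTER_CUBIC)
cv2.imwrite('pics/c2.png',np.hstack([f(a,440,330),f(s[210:330,100:230],357,330)]))
E
```

```text
[552.98559834 299.50650301  26.9696746 ] 0.04654084111328692
```

View pics/c2.png

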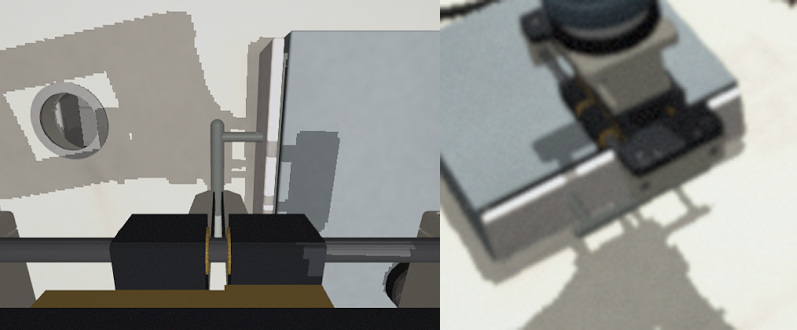

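```bash
python3 - <<'E'
from h import *
robot.move_gripper(0.0); print(robot.current_gripper_width()*93,robot.current_contact_force())
robot.sleep(.3); print(robot.current_gripper_width()*93,robot.current_contact_force())
a=cam('wrist')['img']; f=lambda x,w,h:cv2.resize(x,(w,h),interpolation=cv2.INTER_CUBIC)
cv2.imwrite('pics/c3.png',f(a[130:330,190:370],720,600))
E
```

```text
0.21576432193743592 [ 0.11294648  0.16685491 -0.35131643]
0.4335357254765616 [ 0.90715101 -0.64081578  0.28719694]
```

View pics/c3.png

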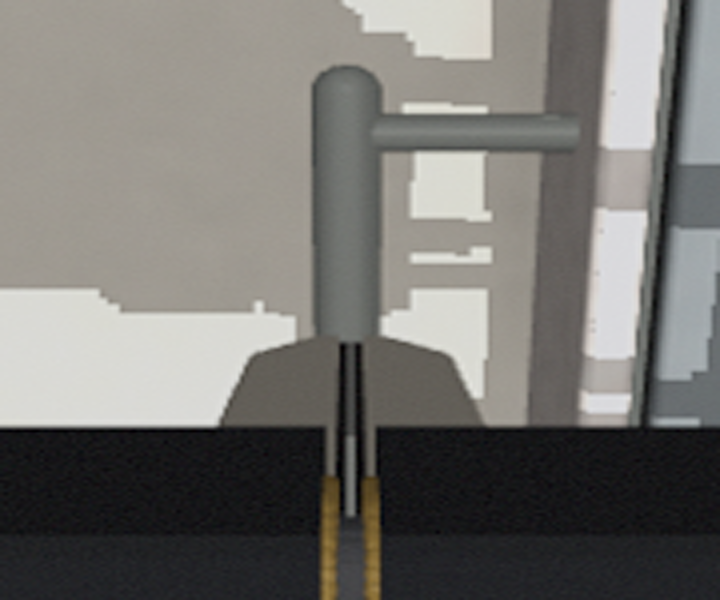

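```bash
python3 - <<'E'
from h import *
d=cam('wrist'); p=np.array(robot.current_tcp_pos()); print(p,d['eye'],robot.current_eef_rot())
for z in(0,19,40,65): print(z,proj(d,p+[0,0,z]),proj(d,p+[0,7.5,z]))
print('bar end',[proj(d,[551.7,354,z]) for z in(30,45,60)])
s=cam('scene'); print('scene',proj(s,p),proj(s,p+[0,0,19]),proj(s,[553,355,45]),proj(s,[553,245,45]))
im=cv2.resize(s['img'][210:330,100:230],None,fx=5,fy=5,interpolation=cv2.INTER_CUBIC)
cv2.imwrite('pics/c4.png',im)
E
```

```text
[552.99947701 299.48827731  26.99290268] [551.17361896 375.0702548  227.65094782] [-3.14158479e+00  1.85192906e-05  1.59577765e+00]
0 [276.7854008  235.52481843] [277.0492776  225.57333822]
19 [276.77723034 245.81667361] [277.06597712 235.032534  ]
40 [276.76621528 259.69169594] [277.08853844 247.81205129]
65 [276.74926045 281.04869418] [277.12337332 267.5437456 ]
bar end [array([276.87268439, 158.98480422]), array([276.8726829 , 161.64348856]), array([276.87268116, 164.76160875])]
scene [175.90786138 286.7321509 ] [174.7423875  281.20537972] [150.99008806 293.4568916 ] [197.0609622  270.31967184]
```

View pics/c4.png

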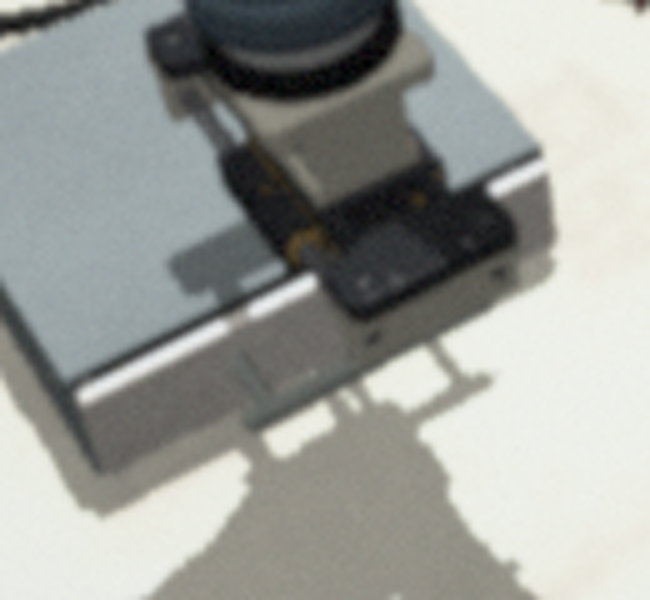

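```bash
python3 - <<'E'
from h import *
c=.025
p=np.array([553,299.5,27])
print(robot.move_linear(p-30*np.array([np.cos(c),np.sin(c),0]),speed=30,f_stop=15),robot.current_tcp_pos(),robot.current_contact_force(),robot.current_gripper_width()*93)
a=cam('wrist')['img']
cv2.imwrite('pics/c5.png',cv2.resize(a[60:330,150:460],(690,600)))
print(robot.current_t())
E
```

```text
False [523.25427454 298.77334635  27.04450867] [0.15784627 0.1774564  0.14148268] 0.12216905586330037
10.9917
```

View pics/c5.png

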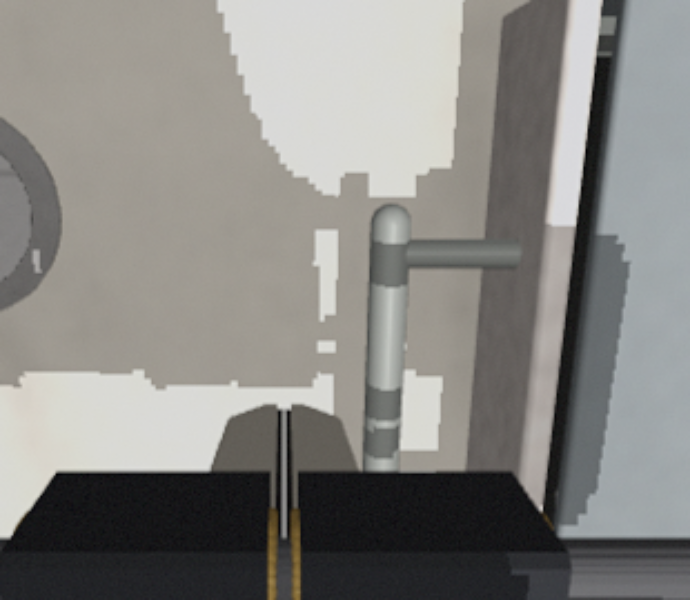

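```bash
python3 - <<'E'
from h import *
W=dict(R=R.from_euler('xyz',[2.86628,-.001,.00027]).as_matrix(),f=210/np.tan(np.radians(70.15223/2)),cx=277.186,cy=210.044)
w1=dict(W,eye=[552.06,375.6,420.65]); c3=dict(W,R=R.from_euler('z',.025).as_matrix()@W['R'],eye=[551.17,375.07,227.65])
for z in(15,25,35,45,55): print(z,ray(w1,276.5,140,z)[:2].round(1),ray(c3,276.8,151.7,z)[:2].round(1))
d=cam('wrist'); print(d['eye'])
print('bar now',ray(d,325,62+205*.45-2+5,45),ray(d,150+382*.449,60+420*.45,45))
t=cam('top','t5')
print(robot.current_tcp_pos())
g=robot.get_image('scene'); cv2.imwrite('pics/s5.png',g['img'])
a,b=t['img'][150:240,90:240],g['img'][220:310,100:250]
cv2.imwrite('pics/c6.png',np.vstack([cv2.resize(x,(500,300),interpolation=cv2.INTER_CUBIC) for x in(a,b)]))
E
```

```text
15 [551.6 357.2] [551.6 357.5]
25 [551.6 357.7] [551.5 358.3]
35 [551.6 358.1] [551.5 359.1]
45 [551.6 358.6] [551.5 359.9]
55 [551.6 359. ] [551.5 360.8]
[521.39476818 374.3036121  227.66143237]
bar now [550.98089633 356.60792295  45.        ] [552.79216968 296.78546328  45.        ]
[523.18080869 298.69799971  26.95518398]
```

View pics/c6.png

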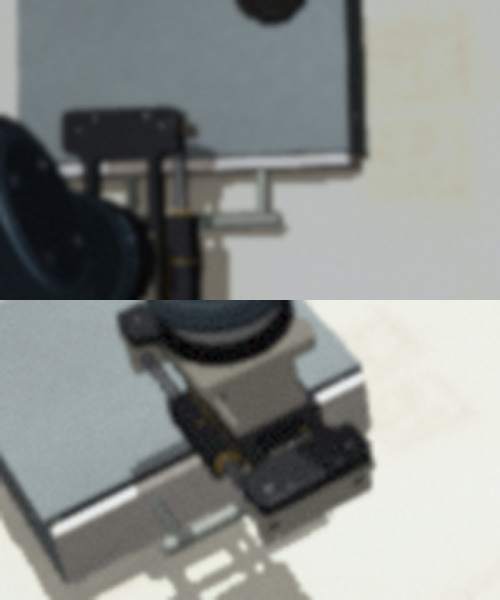

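```bash
python3 - <<'E'
from h import *
o=[np.pi,0,np.pi/2+.025]
robot.move_linear([515,290,60]); robot.move_linear([420,225,60])
print(robot.move_linear([420,225,10],speed=60,f_stop=4),robot.current_tcp_pos(),robot.current_contact_force())
if robot.current_tcp_pos()[2]<12:
    print(robot.move_linear([420,225,-32],speed=25,f_stop=4),robot.current_tcp_pos(),robot.current_contact_force())
p=robot.current_tcp_pos(); robot.move_linear([420,225,60]); print(robot.current_t())
E
```

```text
False [420.31571741 225.071831    10.26463696] [-0.11578284 -0.08014869  0.75186268]
False [420.13100813 225.06338903 -31.85833663] [ 0.34182959  0.65560049 -0.39174956]
16.025
```

```bash
python3 - <<'E'
from h import *
robot.move_linear([420,225,-25])
print(robot.move_linear([420,225,-60],speed=20,f_stop=3),robot.current_tcp_pos(),robot.current_contact_force())
d=cam('wrist');print(d['eye']);cv2.imwrite('pics/w7.png',d['img'])
cv2.imwrite('pics/s7.png',cam('scene')['img'])
robot.move_linear([420,225,60]); print(robot.current_t())
s=cv2.imread('pics/s7.png')[200:360,80:293]
cv2.imwrite('pics/c7.png',np.vstack([d['img'][120:330,100:460],cv2.resize(s,(360,270))]))
E
```

```text
True [420.04082016 225.00784135 -34.92475335] [-0.59101569 -1.01766385  6.92971659]
[418.21368797 300.58678979 165.73044843]
18.3917
```

View pics/c7.png

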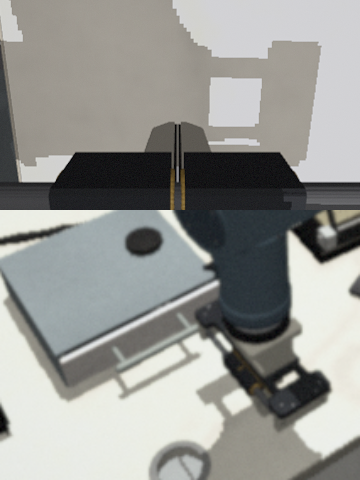

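```bash
echo 'OFF=34.5  # real fingertip is this much above the reported TCP' >> h.py; python3 - <<'E'
from h import *
c=.025; u=np.array([np.cos(c),np.sin(c),0])
robot.move_linear([460,260,60],speed=300); robot.move_gripper(.24)
robot.move_linear([553,299.5,60],speed=300)
p=np.array([553,299.5,33-OFF])
print(robot.move_linear(p,speed=60,f_stop=6),robot.current_tcp_pos(),robot.current_contact_force())
robot.move_gripper(0.0); w=robot.current_gripper_width()*93; print(w,robot.current_contact_force())
if w>7:
    print(robot.move_linear(p-162*u,speed=80,f_stop=25),robot.current_tcp_pos(),robot.current_contact_force(),robot.current_gripper_width()*93)
    robot.sleep(.3); print(robot.current_tcp_pos(),robot.current_contact_force())
print(robot.current_t())
E
```

```text
False [553.38005    299.63759439  -1.05094609] [0.1646232  0.28139241 0.4899066 ]
9.681050126008282 [-4.36834671 -0.94021129  3.31352326]
False [392.54744929 295.5666096   -1.12877268] [ 6.11311772 -0.35541928  0.25059616] 9.90663261461044
[392.56534377 295.5851071   -1.1053165 ] [ 7.62650527 -0.80955771  0.62220367]
23.8167
```

```bash
python3 - <<'E'
from h import *
robot.move_gripper(.26)
p=robot.current_tcp_pos()
robot.move_linear([p[0],p[1],90])
robot.move_linear([500,335,190],speed=300)
robot.move_gripper(.6)
d=cam('wrist','w8'); print(d['eye'],d['orientation'],robot.current_t())
print([proj(d,q).round(0) for q in([427,196,65],[427,404,65],[600,300,19])])
E
```

```text
[498.31905214 410.60521747 390.70178834] [ 2.86611755e+00 -3.40082904e-04  2.52742889e-02] 26.4917
[array([215., 304.]), array([209., 130.]), array([353., 216.])]
```

View pics/w8.png

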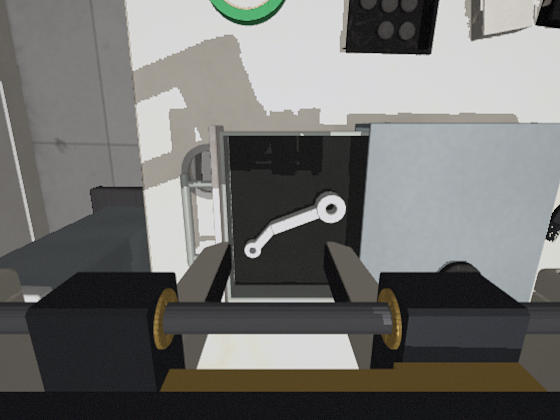

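```bash
cat > lev.py <<'E'
from h import *
def lever(d,zb,ze,roi):
    """bore, eye from holes in the bright lever blob; zb,ze heights of the top faces"""
    x0,y0,x1,y1=roi; g=cv2.cvtColor(d['img'],cv2.COLOR_BGR2GRAY)[y0:y1,x0:x1]
    m=(g>85).astype(np.uint8); cs,h=cv2.findContours(m,cv2.RETR_CCOMP,cv2.CHAIN_APPROX_NONE)
    H=sorted([c for c,k in zip(cs,h[0]) if k[3]>=0],key=cv2.contourArea)[::-1]
    out=[]
    for c in H[:4]:
        (u,v),r=cv2.minEnclosingCircle(c); out.append((u+x0,v+y0,r)); 
    return out
E
python3 - <<'E'
from lev import *
d=cam('wrist'); o=lever(d,41,33,(235,150,360,275)); print(np.round(o,1))
b,e=o[0],o[1]
B=ray(d,b[0],b[1],41);E=ray(d,e[0],e[1],33);v=(E-B)[:2]
yaw=np.arctan2(v[1],v[0])-np.arctan2(18,112); print(B,E,np.linalg.norm(v),yaw,'origin',B[:2]+35*np.array([np.cos(yaw),np.sin(yaw)]))
for z in (19,30,41): print(z,ray(d,332,208,z),ray(d,362,210,72))
E
```

```text
[[330.5 208.    5.6]
 [323.  196.    1. ]
 [319.  199.    1. ]
 [315.  206.    1. ]]
[565.5175049  315.99767706  41.        ] [556.73111631 328.84523261  33.        ] 15.564713557774175 2.0112804607415264 origin [550.59429464 347.65676415]
19 [571.67725138 310.09416869  19.        ] [594.60579774 322.96947626  72.        ]
30 [569.50674723 313.06882388  30.        ] [594.60579774 322.96947626  72.        ]
41 [567.33624308 316.04347906  41.        ] [594.60579774 322.96947626  72.        ]
```

```bash
python3 - <<'E'
from lev import *
d=cam('wrist'); g=cv2.cvtColor(d['img'],cv2.COLOR_BGR2GRAY)
for(x0,y0,x1,y1)in((240,238,266,262),(310,186,352,228)):
    c=g[y0:y1,x0:x1]; print(np.percentile(c,[10,50,90]))
    m=(c>70).astype(np.uint8); cc=max(cv2.findContours(m,0,1)[0],key=cv2.contourArea); (u,v),r=cv2.minEnclosingCircle(cc); print('outer',u+x0,v+y0,r, 'bbox',np.add(cv2.boundingRect(cc),[x0,y0,0,0]))
    q=c[6:-6,6:-6]; mm=q<(q.max()*.55); ys,xs=np.nonzero(mm); print('dark',xs.mean()+x0+6 if len(xs) else 0,ys.mean()+y0+6 if len(xs) else 0,len(xs))
for b,e in(((331.5,208),(252.3,250)),):
    B=ray(d,*b,41);E=ray(d,*e,33);v=(E-B)[:2]
    yaw=np.arctan2(v[1],v[0])-np.arctan2(18,112); print(B,E,np.linalg.norm(v),yaw,'origin',B[:2]+35*np.array([np.cos(yaw),np.sin(yaw)]))
E
```

```text
[ 37.   92.5 219. ]
outer 254.5714282989502 245.59999990463257 12.904173851013184 bbox [244 238  22  21]
dark 252.125 250.04166666666666 24
[ 26.   47.5 218. ]
outer 326.62962913513184 210.37037086486816 19.736705780029297 bbox [310 191  36  33]
dark 330.46794871794873 202.82371794871796 312
[566.72665397 316.02924549  41.        ] [470.2258031  255.11498362  33.        ] 114.1181910024088 -2.737877297209335 origin [534.54038054 302.27992541]
```

```bash
python3 - <<'E'
from h import *
o=[np.pi,0,.404]; G=[534.5,302.3]
robot.move_linear([G[0],G[1],150],o,speed=200); robot.move_gripper(.45)
robot.move_linear([G[0],G[1],40],speed=150)
print(robot.move_linear([G[0],G[1],25-OFF],speed=50,f_stop=7),robot.current_tcp_pos(),robot.current_contact_force())
robot.move_gripper(0.0); w=robot.current_gripper_width()*93; print(w,robot.current_contact_force(),robot.current_t())
if w>9:
    robot.move_linear([G[0],G[1],60],speed=80); robot.sleep(.3)
    print(robot.current_gripper_width()*93,robot.current_contact_force(),robot.current_ft_torque(),robot.current_t())
    d=cam('wrist','w9'); print(d['eye'],d['orientation'],d['cx'],d['cy'],robot.current_tcp_pos())
    cv2.imwrite('pics/c9.png',np.vstack([d['img'][100:400],cv2.resize(cam('scene')['img'][150:330,60:396],(560,300))]))
E
```

```text
False [534.82839026 302.41777512  -9.14430247] [-0.3456941   0.51678522 -0.38211141]
13.36102167019525 [ 0.01483404 -0.43498737  1.20214767] 31.0167
13.858925523434998 [ 0.10397812  0.43854346 -4.47961048] [ 0.07461931 -0.04445877 -0.01357679] 32.3333
[603.95186457 332.00756908 260.1464273 ] [ 2.86633207e+00 -1.88733303e-04 -1.16655483e+00] 277.18617951722456 210.04419257473475 [534.35778891 302.21820289  59.65582854]
```

View pics/c9.png

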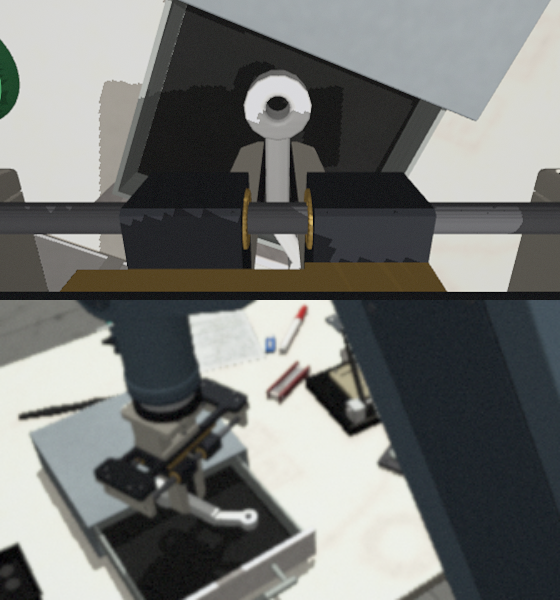

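```bash
python3 - <<'E'
from h import *
d=dict(R=R.from_euler('xyz',[2.86633207,-.00018873,-1.16655]).as_matrix(),f=210/np.tan(np.radians(70.15223/2)),cx=277.186,cy=210.044,eye=[603.952,332.0076,260.146])
B=ray(d,278,203,59.66+28.1+22); print('bore',B, 'from tcp',B[:2]-[534.36,302.22],np.linalg.norm(B[:2]-[534.36,302.22]))
# boss rim in saved image: bright blob
g=cv2.cvtColor(cv2.imread('pics/w9.png'),cv2.COLOR_BGR2GRAY)[165:245,235:325]
m=(g>130).astype(np.uint8)
c=max(cv2.findContours(m,0,1)[0],key=cv2.contourArea); x,y,w,h=cv2.boundingRect(c); print('boss bbox',x+235,y+165,w,h)
t=cam('top'); print('nest edge',ray(t,305,203,0),ray(t,305,203,60))
robot.move_linear([534.4,302.2,170],speed=200)
robot.move_linear([340,-95,200],[np.pi,0,.4476],speed=300); robot.sleep(.2)
d=cam('wrist','w10'); i=d['img']; print(robot.current_t(),robot.current_tcp_pos(),d['eye'])
for p in([510.5,-12,55],[510,-12,14],[417,-76.5,18]): print(p,proj(d,p).round(1))
Q=np.array([proj(d,p) for p in([548.8,-40.1,12],[519.4,21.1,12],[379.7,-46.6,12],[408.7,-107.4,12])]).astype(int); print(Q)
x0,y0=np.maximum(Q.min(0)-12,0);x1,y1=Q.max(0)+12
m=np.zeros(i.shape[:2],np.uint8); m[y0:y1,x0:x1]=(i.max(2)<100)[y0:y1,x0:x1]; m=cv2.morphologyEx(m,cv2.MORPH_OPEN,np.ones((5,5)))
c=max(cv2.findContours(m,0,2)[0],key=cv2.contourArea); r=cv2.minAreaRect(c); print(r)
P=np.array([ray(d,*p,12)[:2] for p in cv2.boxPoints(r)]);print(P.round(1),P.mean(0))
# ascii of the jig region
g=cv2.cvtColor(i,cv2.COLOR_BGR2GRAY)
s=g[y0:y1:5,x0:x1:3]; print(x0,y0)
for row in s: print(''.join(" .:-=+*#%@"[v//26] for v in row))
E
```

```text
bore [568.57236611 316.38148579 109.76      ] from tcp [34.21236611 14.16148579] 37.027471891319905
boss bbox 244 175 68 70
nest edge [581.53543501 -71.73073952   0.        ] [577.68950019 -68.5020342   60.        ]
35.0583 [340.17821683 -94.39990131 199.89549339] [408.32645879 -61.53644047 400.50829684]
[510.5, -12, 55] [277.    8.9]
[510, -12, 14] [276.8  22.9]
[417, -76.5, 18] [291.2 124.7]
[[314   0]
 [253   0]
 [256 141]
 [309 141]]
((292.0, 125.5), (9.0, 8.0), 90.0)
[[419.3 -71.1]
 [423.7 -80.1]
 [414.  -85. ]
 [409.6 -75.9]] [416.66600459 -78.03648228]
241 0
%%%%%%###################%%%%
%%%%%==--===--===========-%%%
%%%%%--=====##=-========--%%%
%%%%%-==-+#=-:+#+=====--==%%%
%%%%%-==-#*-::+##========+%%%
%%%%%-==-*++::###========+%%%
%%%%%=====######-========*%%%
%%%%%=====-+##*-=========*%%%
%%%%%====================*%%+
%%%%%+===================#%%*
%%%%%*===================#%%#
%%%%%*===================%%%%
%%%%%+===================%%%%
%%%%%+===================%%%%
%%%%%+==================-%%%%
%%%%%#==================-%%%%
%+%%%#==================-%%%%
%-#%%+===================%%%%
++%%%+==================-%%%%
%%%%%*===================%%%%
%%%%%#==================+%%%%
%%%%%+==================*%%%%
%%%%%+==================*%%%%
%%%%%#==================*%%%%
%%%%%*=========+#:#*====#%%%%
%%%%%#========-*...*====#%%%%
%%%%%#=========*+.=*====%%%%%
%%%%%#==================%%%%%
%%%%%*=-=============--=%%%%%
%%%%%%#*####**#####*##*#%%%%%
#%%%%%%%%%%%%%%%%%%%%%%%%%%%%
```

```bash
python3 - <<'E'
from h import *
d=cam('wrist'); g=cv2.cvtColor(d['img'],cv2.COLOR_BGR2GRAY)
m=np.zeros_like(g); m[0:155,241:330]=(g<185)[0:155,241:330]; m=cv2.morphologyEx(m,cv2.MORPH_OPEN,np.ones((5,5)))
c=max(cv2.findContours(m,0,2)[0],key=cv2.contourArea); r=cv2.minAreaRect(c)
P=np.array([ray(d,*p,12)[:2] for p in cv2.boxPoints(r)]);print(P.round(1),P.mean(0),np.linalg.norm(np.diff(P,axis=0),axis=1))
b=(g[8:42,260:297]>143).astype(np.uint8); c=max(cv2.findContours(b,0,2)[0],key=cv2.contourArea); (u,v),rr=cv2.minEnclosingCircle(c); print('flange',u+260,v+8,rr,cv2.boundingRect(c),ray(d,u+260,v+8,14))
b=(g[112:138,278:308]>143).astype(np.uint8); c=max(cv2.findContours(b,0,2)[0],key=cv2.contourArea); (u,v),rr=cv2.minEnclosingCircle(c); print('rest',u+278,v+112,rr,ray(d,u+278,v+112,18))
for row in g[4:44:2,258:300]: print(''.join(" .:-=+*#%@"[v//26] for v in row))
# lever bore in hand
for row in g[170:246:3,236:320:2]: print(''.join(" .:-=+*#%@"[v//26] for v in row))
E
```

```text
[[ 520.    18.7]
 [ 549.8  -43.2]
 [ 409.1 -117.4]
 [ 375.4  -47.6]] [463.59834044 -47.37607214] [ 68.78918219 159.07143021  77.58056198]
flange 278.5 21.892857551574707 14.116101264953613 (6, 0, 25, 29) [511.73203131 -13.42771183  14.        ]
rest 292.0 125.09375 8.15539264678955 [416.98976863 -77.67786876  18.        ]
==========================================
===------========-=+*++--=================
=---=====-======-+#####*+=================
=--=========-=++=*######+=*=-=============
----====--==*##*-+#####*=+###*============
===----:-=+#####-:-+**=-:+####*-==========
=========+######=::::::::+#####*==========
=======-=#######=:::::::-+######*=========
====-==-+##*+*+=-:::::::-*#######-========
=======-+#*=+++=-:::::::-*#######=========
=======-+#=+++++=:::::::+########=========
====-==-=*#==++++=-:::=+########+-========
=======--=##**=+*##############*-=========
========--+###################*-==========
=========-:-+###############*--===========
===========-:-+###########*--=============
==============--::=++*==::--==============
===================---====================
==
[... 501 characters left out ...]
%%%%%%#%%%%%
--===#%%%%%%%%%#+--:.===++*%%%%%%%%%%#%%%%
:::-+%%%%%%%%%#+-==-:======*%%%%%%%%%#%%%%
::::*%%%%%%%%%*:-==-======-+#%%%%%%%%#%%%%
::::+%%%%%%%#%#:----+===---**+#%%+*#%+%%%%
::::=%%%%%%+++=------------++**++++++*%%%%
::::-%%%%%#**+++----------++*******++-*#%%
:::::*%#*#****+++==----==++*********+=+==+
::::::+**********+++++++*****+++++++==+===
---::-:+*+++++*+***********++++++++=+=++==
:::-::::+********************+++++=++=====
::-:-:--=++++*+++++++++++++++++++===+=====
::-::::----=+*****++*+**++++*++=+=+===+===
::::::-====--=++++++++++++++==+=+=========
::::::----=-+==++++++++++++=====++========
::::::=-=-----=++*****++++++---==+++======
:::::--------- ++****++++++.--------=++=+=
```

```bash
python3 - <<'E'
from h import *
d=cam('wrist'); p=np.array(robot.current_tcp_pos()); yaw=robot.current_eef_rot()[2]
pin=ray(d,278.3,9.8,55); rest=ray(d,292,125.1,18); fl=ray(d,278,22.5,14); v=(rest-pin)[:2]; print(pin,fl,rest,np.linalg.norm(v))
B=ray(d,277.8,207.3,p[2]+28.1+22)[:2]-p[:2]; L=np.linalg.norm(B); print('bore rel',B,L,'angle err',(np.arctan2(B[1],B[0])-yaw))
jy=np.arctan2(v[1],v[0])-np.arctan2(18,112); ty=jy+np.pi; print('jig yaw',jy,'tool',ty)
pin2=(pin[:2]*2+fl[:2])/3
c,s=np.cos(ty-yaw),np.sin(ty-yaw); T=pin2-np.array([[c,-s],[s,c]])@B; print('TCP',T,pin2)
assert 30<L<40 and abs(np.linalg.norm(v)-113.4)<5
robot.move_linear([*T,120],[np.pi,0,ty],speed=120)
print(robot.move_linear([*T,58.5],speed=40,f_stop=4)); robot.sleep(.4)
print(robot.current_t(),robot.current_tcp_pos(),robot.current_eef_rot(),robot.current_contact_force(),robot.current_gripper_width()*93)
t=cam('top','t11'); s=cam('scene','s11'); w=cam('wrist','w11')
e=np.array([*rest[:2],86+14]); print('eye exp px top',proj(t,e),'scene',proj(s,e)); print('bore top exp',proj(t,[*pin2,108]),'scene',proj(s,[*pin2,108]),'pin top scene',proj(s,[*pin2,55]),'top',proj(t,[*pin2,55]))
for n,dd in(('top',t),('scene',s)):
    u,v=proj(dd,e).astype(int); g=cv2.cvtColor(dd['img'],cv2.COLOR_BGR2GRAY)[v-14:v+15,u-22:u+23]; print(n,u,v)
    for row in g: print(''.join(" .:-=+*#%@"[k//26] for k in row))
g=cv2.cvtColor(w['img'],cv2.COLOR_BGR2GRAY)
print('wrist')
for row in g[170:236:4,236:320:2]: print(''.join(" .:-=+*#%@"[k//26] for k in row))
E
```

```text
[510.38998068 -13.80365681  55.        ] [510.94649295 -13.32043248  14.        ] [416.97766953 -77.80819872  18.        ] 113.23621886001901
bore rel [31.45831914 14.84667352] 34.78576659788686 angle err -0.007625812486844352
jig yaw -2.7002318939134113 tool 0.4413607596763818
TCP [479.01079588 -28.26174661] [510.57548477 -13.64258203]
False
38.85 [479.0460607  -28.27866782  58.54860179] [ 3.14151121e+00 -8.33686420e-05  4.41365578e-01] [ 0.73098995 -0.1574738  -5.39332239] 13.762570483673743
eye exp px top [311.44897358 274.04812889] scene [348.35891644 228.8432177 ]
bore top exp [281.89227082 232.23083408] scene [301.35595433 214.61452653] pin top scene [300.43846307 230.73005736] top [281.97097502 232.08925718]
top 311 274
==================================--...:----:
==================================-:...:----:
==================================-:..::----:
---===============================-:..::---::
--------==========================-:..:----::
----------========================:...:----::
--------------===================-:...:----::
------------------===============-:..::--
[... 2355 characters left out ...]
============
++++++:::-:::-------------=-++============
++++++::==---=+#%%%%%%%%%%#*+-============
++++++:=--+#%%%%%%%%%%%%%%%%%%%*-=========
++++++:-=#%%%%%%%%%%%%%%%%%%%%%%%+-=:-::::
++++++-#%%%%%%%%%%%%%%%%%%%%%%%%%%%+::::::
++++++#%%%%%%%%%%%%####%%%%%%%%%%%#%+:::::
+++++*%%%%%%%%%%#=:::::=-*#%%%%%%%%%#:::::
++++*%%%%%%%%%#*::::::::::=#%%%%%%%%%+::::
++++*%%%%%%%%%*:-::::::-::-+#%%%%%%%%#::::
++++*%%%%%%%%#*:----:------+#%+*#%#+**::::
+++++%%%%%%*+++=----------=+********+:::::
+++++*%%%#****+++==----=+++*********+.::::
++++++++++*********++++*****+++++++=::::::
++++**=-+*******+********+**++++++=:::::::
+++++*=::++*+++++++++++++++++++++-::::::::
++****+:::::++******+**+++++++=--:::::::::
```

```bash
python3 - <<'E'
from h import *
print(np.abs(robot.current_joint_vel()).max(),robot.current_gripper_width()*93,robot.current_contact_force())
robot.hand_in()
E
```

```text
0.0022831062610722684 13.660258613466352 [-0.43046872 -0.03406212 -4.62516988]
the job is handed in; nothing more can be done
```

The job is handed in. The drawer was pulled to its stop, and the lever was gripped on its shank, carried over and held still above the jig. The clock read about 39 s at my last check just before hand-in. No verdict is reported.

**Drawer:** My first grip closed on nothing because it was too high. Touching the bare bench showed the real fingertips sit about 34.5 mm above the reported TCP, so I used that offset from then on. The handle then moved about 161 mm.

**Lever pose at the start:** It lay pointing roughly along −x, not within 30° of the cabinet's +y as described. I trusted the picture.

**Last checks:**
- **Grip:** The jaws stood at 13.7 mm on the 14 mm shank and the tool carried about 4.6 N. The bore was 34.8 mm from the tool axis against 35 mm nominal, so the grip is within about a millimetre of the balance point.
- **Jig:** The pin-to-rest distance measured 113.2 mm against 113.4 mm nominal. The bore was set over the pin from the wrist camera, and the lever's yaw error in the jaws was about 0.01 rad.
- **Clear air over the pin:** I estimate 27 to 32 mm, from the grip height and the boss's size in the image.
- **Stillness:** The joint speeds were almost zero.

**Not confirmed:**
- The eye over the rest post was hidden by the arm in the top and scene views, so its position is inferred from the bore and yaw.
- I did not measure the lever's tilt. Level is assumed from the flat grip.
- I did not re-check the bystanders or the drawer at the end. The arm felt no unexpected contact.

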